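# Seat the vent cap and hold the bin caddy lid open

### The arm

A 6-joint arm with a two-finger parallel gripper is mounted at the origin on the work surface. World frame = base frame: x ahead of the robot, y to its left, z up, the work surface at z = 0. Lengths are in m, angles in rad, forces in N, time in s.
With the tool pointing down it reaches from about 0.35 to 0.875 m from the base axis. Payload 4.2 kg.
Tool frame: the origin (TCP) lies between the finger pads; the fingertips stand 11 mm ahead of it and the grasp point (between the pads) lies 8 mm behind it (bot.tip_extent is the distance from the TCP to the fingertips, in m); z points along the fingers, y is the line along which they close (so a half turn about z gives the same grasp; the last joint's range is limited). The gripper opens to 87 mm and grips with 3 to 60 N. Pads are 19 mm wide; open, the fingers measure 117 mm over their backs; the gripper's body (75 mm by 190 mm) begins 51 mm behind the grasp point.
Start: joints at [1.562, 0.385, 0.008, 0, -1.194, -0.259], TCP at [0.165, 0.603, 0.234] pointing down, gripper open.
Joint ranges: [-3.14, 3.14], [-1.21, 2.06], [-1.07, 1.41], [-3.16, 2.05], [-2.99, -0.16], [-3.1, 3.1]. Speed limits (rad/s): [2.79, 2.79, 3.14, 3.14, 3.14, 3.14].

### API

Orientations are given as a unit quaternion [w, x, y, z].
In Python, from workcell import status, optics, job, bot gives the robot as it stands.
- The arm moves only by the tool apply_moves, never from a script. Its argument "moves" is a list that holds one entry, the list of rows, each a list of 7 numbers: the opening, from -1 (shut) to 1 (fully open), then the shift along the tool's x, y, z each as a share of 40 cm, from -1 to 1, then the turn, a rotation vector about the tool's x, y, z each as a share of pi rad, from -1 to 1. A call has 1 to 10 rows; each row shifts and turns the commanded pose from where the row before left it, along the tool's axes as they then stand; what a row does not reach is not made up. A row lasts 1/10 s, in which the tool goes at most 50 mm and 8.59 degrees, less where a joint would pass 70% of its speed; a pose out of reach is approached as far as the arm can. A call with a number of a shift or a turn outside -1 to 1 is refused whole. A call with a gripper value outside its range is refused whole. The fingers move at their own pace and stop on an object; "grip_force" is the grip in N (left out, the last holds). Time passes only in rows, so rows that do not move let the fingers close. It gives the time, the measured TCP pose, the force, the opening and the grip force at its end, in the units of the state.
- status.state(): the state, without advancing time (a new reading comes with each control period).
- optics.camera(name): name is "side" or "top"; returns a dict with "frame" (420x560x3 uint8, red, green, blue), "depth" (420x560 float32, m along the optical axis (not along the pixel's ray), 0 where there is no reading), "K" (3x3 intrinsics, pixels), "dist" ([k1, k2, p1, p2, k3] as OpenCV has them; the pictures are not rectified), "rvec" (rotation vector, rad) and "tvec" (3), from world to camera coordinates, as OpenCV has them. Camera axes: x right, y down, z forward; pixel columns grow to the right and rows downward; lengths in m; the calibration is good to about 2 mm. A picture is of the moment at which its call begins.
- job.sign_off(): hands the job in; it is judged then, once.
The state is a dict: "time_s": time; "joint_pos": joint angles; "qd": joint speeds; "tau": joint torques, N m; "position": TCP position; "eef_rot": TCP orientation; "ft_force": force on the tool from outside, world axes, zero at the start; "moment": the same for the moment, N m; "grip_width": opening from 0.0 (shut) to 1.0 (fully open); "gripper_force": force on a finger pad.
Only numpy, scipy, OpenCV 4.12 (cv2) and the standard library are available. Lean on these libraries where they do the work, as an engineer would, in place of code of your own. Each camera call takes 0.05 s, during which the arm holds its last target. There are 200 camera calls.

### The job

With the bin caddy's lid shut, press the round vent cap on top of it down until it is fully home on its collar. Then lift the sprung lid by its front tab and hold it open at 60 degrees so that scraps can be tipped in: finish while still holding it there steadily, do not let go. Leave the bottle, the peg box and the dustpan with its brush where they are.

Things in the scene. Friction and masses are not known exactly. Their poses are not given: they have to be found in the camera images.
- caddy: Stainless steel bin caddy, 160 x 200 mm and 155 mm high to its rim, on a 184 x 224 mm base flange, fixed to the board (it does not shift). Origin: centre of its underside; z up, its x axis points from the front (lift tab side) to the back (hinge side), y along its width and parallel to the hinge.
- lid_hinge (a point): Middle of the lid's hinge line at the caddy's back rim, 83 mm behind the caddy's centre and 155 mm up. Its axes turn with the lid; the hinge line is its y axis.
- lid_tab (a point): Centre of the gripping area of the lid's lift tab: a flat steel tab 36 mm wide (along the caddy's y), 12 mm thick, in the plane of the lid, standing 42 mm out of the middle of the lid's front edge. With the lid shut it is level. This point is 190 mm in front of the hinge line, 4 mm above it when shut, 24 mm out from the lid's edge; it moves and turns with the lid. The tab can be pinched across its 36 mm width; the lid can pivot between the fingers as it rises.
- bin_lid (a joint): Angle of the lid (rad): 0 shut and level, grows as the front rises; 1.047 is 60 degrees; the stop is at 1.6. The lid is a 166 x 206 x 10 mm steel plate of about 350 g with a closing spring, and needs about 2 to 3 N upward at the tab; it shuts by itself if let go.
- cap_top (a point): Centre of the flat top of the grey plastic vent cap, a round cap 64 mm in diameter with an 8 mm thick head, in the middle of the lid (83 mm in front of the hinge line). It slides down in a collar 72 mm in diameter and 4 mm high; its z axis is the lid's upward normal. With the lid shut and the cap home its top is 177 mm above the board, at the start 6 to 10 mm higher, with a gap under its head.
- vent_cap (a joint): How far the vent cap has been pushed in (m): 0 is 10 mm proud, 0.010 is fully home (head resting on the collar, no gap). It is a stiff sliding fit: about 7 N moves it and it stays where it is left.
- bottle: Closed green bottle with a twist cap, 66 mm in diameter, 200 mm tall, standing beside the caddy; bystander. Origin: centre of its underside.
- peg_box: Small open wooden box of pegs, 100 x 130 x 60 mm, beside the caddy; bystander. Origin: centre of its underside.
- dustpan: Red plastic dustpan, 190 x 200 mm pan, with a 100 mm handle along +x and a grey hard brush clipped into it, 75 mm high in all, lying beside the caddy; bystander. Origin: centre of the pan's underside.

How it is judged:
By the outcome, as a careful person would: the job done as asked, in the order asked, and still so for the second after the job is handed in, while the arm keeps its last pose, push and grip.
It also fails if it takes over 48 s, if anything falls off the work surface, if the arm or the gripper's body presses on something with over 40 N, if the wrist force passes 120 N, or if a joint passes its speed limit or range.

## Working session

There is one attempt and no reset: what is moved stays moved. The work goes in short steps, Python scripts to look and compute and a tool call to move; the robot and the scene stay as the last step left them, time stands still between calls to the robot, and variables do not carry over. Pictures are saved under pics/ and viewed, at most 10 in all, crops included, and the job is handed in when it is done.

Besides the shell and the picture viewer there is one more tool, called after "Call:" by a JSON object that holds its "op" and its "data". apply_moves: Moves the arm, as the interface text tells. Shift numbers are shares of 40 cm and turn numbers shares of pi rad, none past 1 either way. Its arguments: {"type":"object","properties":{"moves":{"type":"array","items":{"type":"array","items":{"type":"array","items":{"type":"number","minimum":-1,"maximum":1}}}},"grip_force":{"type":"number"}},"required":["moves"]}

```bash
mkdir -p pics; cat > h.py <<'E'
import numpy as np, cv2
from workcell import status, optics, job, bot
def cloud(c):
    h,w=c["depth"].shape
    u,v=np.meshgrid(np.arange(w),np.arange(h))
    p=cv2.undistortPoints(np.stack([u,v],-1).reshape(-1,1,2).astype(float),c["K"],c["dist"]).reshape(h,w,2)
    d=c["depth"][...,None]
    X=np.concatenate([p*d,d],-1)
    R=cv2.Rodrigues(np.array(c["rvec"],float))[0]
    W=(X-np.array(c["tvec"]).reshape(3))@R
    W[c["depth"]==0]=np.nan
    return W
E
python3 - <<'E'
from h import *
s=status.state();print(s)
ims=[]
for n in("top","side"):
    c=optics.camera(n);np.savez(n+".npz",W=cloud(c),f=c["frame"]);cv2.imwrite(f"pics/{n}0.png",c["frame"][...,::-1])
    R=cv2.Rodrigues(np.array(c["rvec"],float))[0];print(n,-R.T@np.array(c["tvec"]).reshape(3))
W=np.load("top.npz")["W"]
m=(W[...,2]>.15)&(W[...,2]<.2)
print(m.sum(),np.nanmean(W[m],0),np.histogram(W[...,2][m],20))
E
```

```text
{'time_s': 0.0, 'joint_pos': array([ 1.56158109e+00,  3.85541842e-01,  6.65348658e-03, -4.64878243e-04,
       -1.19397681e+00, -2.58605981e-01]), 'qd': array([-0.00147183, -0.00137672,  0.00111313, -0.00099449,  0.00108917,
        0.00038349]), 'tau': array([ 5.70744196e-04, -3.90671003e+01,  1.87408268e+01,  4.22003120e+00,
        1.10350270e-02, -1.90228438e-04]), 'position': array([0.16522849, 0.60218567, 0.23248433]), 'eef_rot': array([ 1.05325689e-03,  9.91035358e-01, -1.33595665e-01, -8.57118541e-05]), 'ft_force': array([ 0.4421332 ,  1.18282213, -0.14997933]), 'moment': array([-0.04565898, -0.01052432,  0.03441685]), 'gripper_force': 0.0, 'grip_width': 0.9972899547425845}
top [0.30593927 0.03562149 1.33100305]
side [0.13677971 0.58893349 0.90661407]
6384 [0.52024568 0.07455917 0.16772609] (array([  19,    7,   43,  198, 1010, 2020, 1588,  476,   81,   31,   20,
         28,   58,  167,  236,  149,   52,   49,   53,   99]), array([0.15005957, 0.15255394, 0.15504831, 0.15754267, 0.16003704,
       0.16253141, 0.16502578, 0.16752014, 0.17001451, 0.17250888,
       0.17500325, 0.17749762, 0.17999198, 0.18248635, 0.18498072,
       0.18747509, 0.18996945, 0.19246382, 0.19495819, 0.19745256,
       0.19994692]))
```

View pics/top0.png

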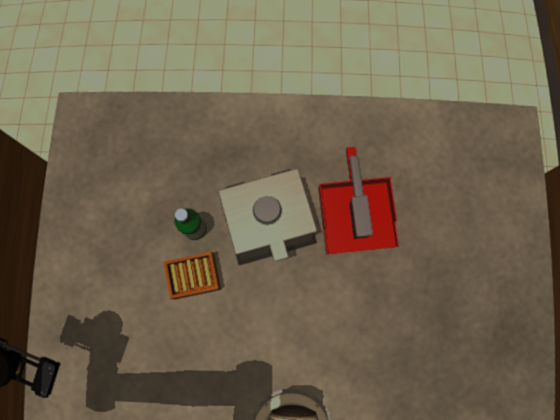

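View pics/side0.png

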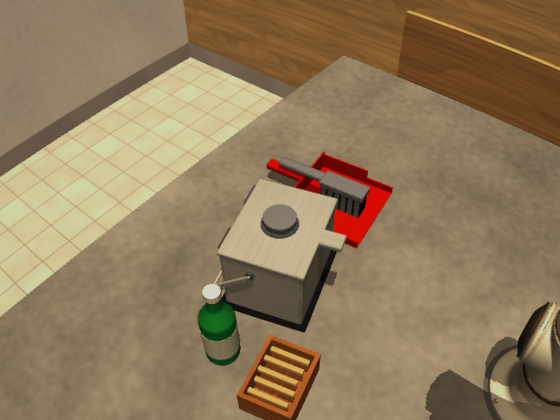

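The top view shows the caddy lid around (267,212), the cap at (267,210) and the tab at (280,250), facing the robot. The bottle is at (188,222), the peg box at (192,275) and the dustpan at (358,215). The side view shows the cap at (280,220), standing proud, and the tab at (333,240).

```bash
python3 - <<'E'
from h import *
for n in("top","side"):
    d=np.load(n+".npz");W=d["W"];z=W[...,2]
    box=(abs(W[...,0]-.53)<.2)&(abs(W[...,1]-.075)<.15)
    m=box&(z>.156)&(z<.171)
    k,lab,st,_=cv2.connectedComponentsWithStats(m.astype(np.uint8))
    i=1+np.argmax(st[1:,4]); P=W[lab==i]
    # fill cap: lid outline
    xy=(P[:,:2]*1000).astype(np.float32)
    core=cv2.morphologyEx((lab==i).astype(np.uint8),cv2.MORPH_CLOSE,np.ones((9,9)))
    core=cv2.morphologyEx(core,cv2.MORPH_OPEN,np.ones((35,35)))  # removes the tab
    Q=W[(core>0)&(lab==i)]
    r=cv2.minAreaRect((Q[:,:2]*1000).astype(np.float32)); print(n,"lid",r,np.median(Q[:,2]))
    cm=box&(z>.174)&(z<.192)
    k2,l2,s2,_=cv2.connectedComponentsWithStats(cm.astype(np.uint8))
    C=W[l2==1+np.argmax(s2[1:,4])]
    e=cv2.minEnclosingCircle((C[:,:2]*1000).astype(np.float32))
    print("cap",np.mean(C,0),np.median(C[:,2]),e)
    T=W[(lab==i)&(cv2.dilate(core,np.ones((5,5)))==0)]
    T=T[T[:,0]<.46]; print("tab",len(T),T.mean(0),np.ptp(T,axis=0),cv2.minAreaRect((T[:,:2]*1000).astype(np.float32)))
    D=np.array(e[0])/1000-T.mean(0)[:2];print("yaw tab->cap",np.degrees(np.arctan2(D[1],D[0])),np.hypot(*D))
    o=(z>.02)&(z<.22)&(W[...,0]>.3)
    f=d["f"].astype(int)
    for nm,mm in(("red",(f[...,0]>120)&(f[...,1]<60)),("green",(f[...,1]>f[...,0]+30)&(f[...,1]>f[...,2]+20))):
        A=W[mm&o]; 
        if len(A):print(nm,np.percentile(A,[1,50,99],axis=0).round(3).tolist())
E
```

```text
top lid ((0.0, 0.0), (0.0, 0.0), 0.0) nan
cap [0.55420876 0.0755093  0.18578479] 0.18583647905115738 ((554.8300170898438, 75.81171417236328), 31.6794490814209)
tab 235 [0.44981656 0.07206139 0.163415  ] [0.02748597 0.12902618 0.01316796] ((446.27972412109375, 86.95478820800781), (129.13833618164062, 27.093563079833984), 89.5217514038086)
yaw tab->cap 2.0453215483952523 0.10508039898389152
red [[0.486, -0.281, 0.021], [0.659, -0.149, 0.046], [0.767, -0.065, 0.073]]
green [[0.5, 0.25, 0.121], [0.514, 0.273, 0.135], [0.537, 0.308, 0.153]]
side lid ((513.2928466796875, 124.11022186279297), (101.19906616210938, 93.24285125732422), 38.52423095703125) 0.1635484661378213
cap [0.55518163 0.07889314 0.18466801] 0.18497545428447043 ((557.155517578125, 76.09464263916016), 33.931766510009766)
tab 282 [0.44897335 0.06550524 0.16233042] [0.02681843 0.13104283 0.01140492] ((446.2471008300781, 88.12983703613281), (26.6921443939209, 131.0064239501953), 0.43950358033180237)
yaw tab->cap 5.590583884917316 0.10869920802446392
red [[0.48, -0.278, 0.02], [0.693, -0.147, 0.048], [0.769, -0.083, 0.065]]
green [[0.501, 0.255, 0.023], [0.519, 0.293, 0.133], [0.555, 0.313, 0.178]]
  return _methods._mean(a, axis=axis, dtype=dtype,
  ret = ret.dtype.type(ret / rcount)
```

```bash
python3 - <<'E'
from h import *
from scipy.optimize import minimize
for n in("top","side"):
    W=np.load(n+".npz")["W"];z=W[...,2]
    sel=(abs(W[...,0]-.53)<.2)&(abs(W[...,1]-.075)<.14)&(z<.2)
    P=W[sel]; on=P[:,2]>.155
    def cost(p):
        c,s=np.cos(p[2]),np.sin(p[2]);d=P[:,:2]-p[:2]
        x=d[:,0]*c+d[:,1]*s;y=-d[:,0]*s+d[:,1]*c
        inn=((abs(x)<.083)&(abs(y)<.103))|((x<0)&(x>-.125)&(abs(y)<.018))
        return (inn!=on).sum()
    b=min((minimize(cost,[.554,.076,np.radians(a)],method="Nelder-Mead",options=dict(initial_simplex=[[.548,.07,np.radians(a-4)],[.56,.07,np.radians(a)],[.55,.082,np.radians(a)],[.556,.078,np.radians(a+5)]])) for a in(0,8,12,16,20,24)),key=lambda r:r.fun)
    x,y,a=b.x;print(n,b.x,np.degrees(a),b.fun,on.sum(),"tab",x-.107*np.cos(a),y-.107*np.sin(a))
    q=P[on&(P[:,2]<.172)];d=q[:,:2]-[x,y];l=d[:,0]*np.cos(a)+d[:,1]*np.sin(a);t=q[l<-.09]
    print("tabpts",len(t),t.mean(0))
from scipy.spatial.transform import Rotation as R
s=status.state();w=s["eef_rot"];M=R.from_quat(w[[1,2,3,0]]).as_matrix();print(M.round(3))
E
```

```text
top [0.5586408  0.07670247 0.31013387] 17.769361949192888 264.0 5849 tab 0.45674547601882737 0.04404755797472116
tabpts 243 [0.45397181 0.04336689 0.16366657]
side [0.56335583 0.07093718 0.31048673] 17.7895791402244 1344.0 8005 tab 0.4614720401507934 0.03824630916474761
tabpts 380 [0.45530919 0.04697741 0.16249965]
[[ 0.964 -0.265 -0.   ]
 [-0.265 -0.964 -0.002]
 [ 0.     0.002 -1.   ]]
```

The fit gives the cap at (0.555, 0.076), z 0.185, so it is about 8 mm proud. Caddy yaw is about 17.8° and the tab is at about (0.454, 0.044), z 0.163 on top. These agree with the given sizes. Next I raise the arm and carry it over the cap with the fingers shut.

Call:
{"op": "apply_moves", "data": {"moves": [[[-1, 0, 0, -0.08, 0, 0, 0], [-1, 0, 0, -0.08, 0, 0, 0], [-1, 0.08, 0.063, 0, 0, 0, 0], [-1, 0.08, 0.063, 0, 0, 0, 0], [-1, 0.08, 0.063, 0, 0, 0, 0], [-1, 0.08, 0.063, 0, 0, 0, 0], [-1, 0.08, 0.063, 0, 0, 0, 0], [-1, 0.08, 0.063, 0, 0, 0, 0], [-1, 0.08, 0.063, 0, 0, 0, 0], [-1, 0.08, 0.063, 0, 0, 0, 0]]], "grip_force": 20}}

```text
time_s: 1.1
position: [0.3594, 0.3389, 0.2973]
eef_rot: [0.0, 0.991, -0.133, -0.0]
ft_force: [-0.1, 1.3, -1.1]
grip_width: 0.173
gripper_force: 0.0
```

Call:
{"op": "apply_moves", "data": {"moves": [[[-1, 0.08, 0.063, 0, 0, 0, 0], [-1, 0.08, 0.063, 0, 0, 0, 0], [-1, 0.08, 0.063, 0, 0, 0, 0], [-1, 0.08, 0.063, 0, 0, 0, 0], [-1, 0.08, 0.063, 0, 0, 0, 0], [-1, 0.08, 0.063, 0, 0, 0, 0], [-1, 0.08, 0.063, 0, 0, 0, 0], [-1, 0.08, 0.063, 0, 0, 0, 0]]]}}

```text
time_s: 1.9
position: [0.5529, 0.0768, 0.2972]
eef_rot: [0.0, 0.991, -0.134, -0.0]
ft_force: [0.4, -0.1, 0.0]
grip_width: 0.006
gripper_force: 0.0
```

Call:
{"op": "apply_moves", "data": {"moves": [[[-1, 0, 0, 0, 0, 0, -0.046], [-1, 0, 0, 0, 0, 0, -0.046], [-1, 0, 0, 0, 0, 0, -0.046], [-1, 0, 0, 0, 0, 0, -0.046], [-1, 0, 0, 0, 0, 0, 0], [-1, 0, 0, 0, 0, 0, 0]]]}}

```text
time_s: 2.5
position: [0.5522, 0.0784, 0.2972]
eef_rot: [0.0, 0.988, 0.153, -0.0]
ft_force: [-0.3, -0.7, -0.6]
grip_width: 0.004
gripper_force: 0.0
```

Call:
{"op": "apply_moves", "data": {"moves": [[[-1, 0.006, 0.007, 0.07, 0, 0, 0], [-1, 0, 0, 0.07, 0, 0, 0], [-1, 0, 0, 0.06, 0, 0, 0], [-1, 0, 0, 0.025, 0, 0, 0], [-1, 0, 0, 0.0, 0, 0, 0], [-1, 0, 0, 0, 0, 0, 0]]]}}

```text
time_s: 3.1
position: [0.5563, 0.0767, 0.2086]
eef_rot: [0.0, 0.988, 0.154, 0.001]
ft_force: [0.1, -0.4, 0.7]
grip_width: 0.002
gripper_force: 0.0
```

Call:
{"op": "apply_moves", "data": {"moves": [[[-1, 0, 0, 0.005, 0, 0, 0], [-1, 0, 0, 0.005, 0, 0, 0], [-1, 0, 0, 0.005, 0, 0, 0], [-1, 0, 0, 0.005, 0, 0, 0], [-1, 0, 0, 0.005, 0, 0, 0], [-1, 0, 0, 0, 0, 0, 0]]]}}

```text
time_s: 3.7
position: [0.5556, 0.0765, 0.1976]
eef_rot: [0.0, 0.988, 0.155, -0.0]
ft_force: [-0.7, -0.2, 1.0]
grip_width: 0.003
gripper_force: 0.3
```

Call:
{"op": "apply_moves", "data": {"moves": [[[-1, 0, 0, 0.005, 0, 0, 0], [-1, 0, 0, 0.005, 0, 0, 0], [-1, 0, 0, 0.003, 0, 0, 0], [-1, 0, 0, 0, 0, 0, 0]]]}}

```text
time_s: 4.1
position: [0.5556, 0.0764, 0.1935]
eef_rot: [0.0, 0.988, 0.155, 0.0]
ft_force: [-2.2, 0.7, 5.4]
grip_width: 0.006
gripper_force: 2.8
```

Call:
{"op": "apply_moves", "data": {"moves": [[[-1, 0, 0, 0.003, 0, 0, 0], [-1, 0, 0, 0.003, 0, 0, 0], [-1, 0, 0, 0.003, 0, 0, 0], [-1, 0, 0, 0, 0, 0, 0]]]}}

```text
time_s: 4.5
position: [0.5556, 0.0765, 0.19]
eef_rot: [0.0, 0.988, 0.155, 0.0]
ft_force: [-2.5, 0.3, 6.4]
grip_width: 0.007
gripper_force: 2.9
```

Call:
{"op": "apply_moves", "data": {"moves": [[[-1, 0, 0, 0.003, 0, 0, 0], [-1, 0, 0, 0.003, 0, 0, 0], [-1, 0, 0, 0, 0, 0, 0]]]}}

```text
time_s: 4.8
position: [0.5556, 0.0764, 0.1878]
eef_rot: [0.0, 0.988, 0.155, 0.0]
ft_force: [-3.3, 0.2, 7.1]
grip_width: 0.008
gripper_force: 3.4
```

Call:
{"op": "apply_moves", "data": {"moves": [[[-1, 0, 0, 0.002, 0, 0, 0], [-1, 0, 0, 0.002, 0, 0, 0], [-1, 0, 0, 0, 0, 0, 0]]]}}

```text
time_s: 5.1
position: [0.5556, 0.0765, 0.1874]
eef_rot: [0.0, 0.988, 0.155, 0.001]
ft_force: [-5.8, 0.1, 12.1]
grip_width: 0.001
gripper_force: 6.1
```

Force is rising at the expected height. I'll add a little more to be sure it is home.

Call:
{"op": "apply_moves", "data": {"moves": [[[-1, 0, 0, 0.003, 0, 0, 0], [-1, 0, 0, 0, 0, 0, 0], [-1, 0, 0, 0, 0, 0, 0]]]}}

```text
time_s: 5.4
position: [0.5556, 0.0764, 0.1872]
eef_rot: [0.0, 0.988, 0.155, 0.001]
ft_force: [-7.4, 1.5, 16.5]
grip_width: 0.006
gripper_force: 8.1
```

Call:
{"op": "apply_moves", "data": {"moves": [[[-1, 0, 0, -0.05, 0, 0, 0], [-1, 0, 0, -0.08, 0, 0, 0], [-1, 0, 0, -0.08, 0, 0, 0], [1, -0.066, 0, 0, 0, 0, 0], [1, -0.066, 0, 0, 0, 0, 0], [1, -0.066, 0, 0, 0, 0, 0], [1, -0.066, 0, 0, 0, 0, 0], [1, 0, 0, 0, 0, 0, 0], [1, 0, 0, 0, 0, 0, 0], [1, 0, 0, 0, 0, 0, 0]]]}}

```text
time_s: 6.4
position: [0.4557, 0.0445, 0.2676]
eef_rot: [-0.0, 0.988, 0.155, 0.0]
ft_force: [-0.1, 0.0, -0.1]
grip_width: 0.556
gripper_force: 0.0
```

```bash
python3 - <<'E'
from h import *
for n in("top","side"):
    c=optics.camera(n);W=cloud(c);f=c["frame"]
    r=np.hypot(W[...,0]-.5555,W[...,1]-.076);z=W[...,2]
    for nm,m in(("cap",(r<.024)),("lid",(r>.045)&(r<.075))):
        q=z[m&(z<.2)&(z>.15)];print(n,nm,len(q),np.median(q) if len(q) else 0)
    if n=="side":cv2.imwrite("pics/side1.png",cv2.resize(f[120:330,180:460,::-1],None,fx=2.5,fy=2.5))
E
```

```text
top cap 0 0
top lid 487 0.1648397061828816
side cap 392 0.17550468211800296
side lid 2407 0.16365238703248455
```

View pics/side1.png

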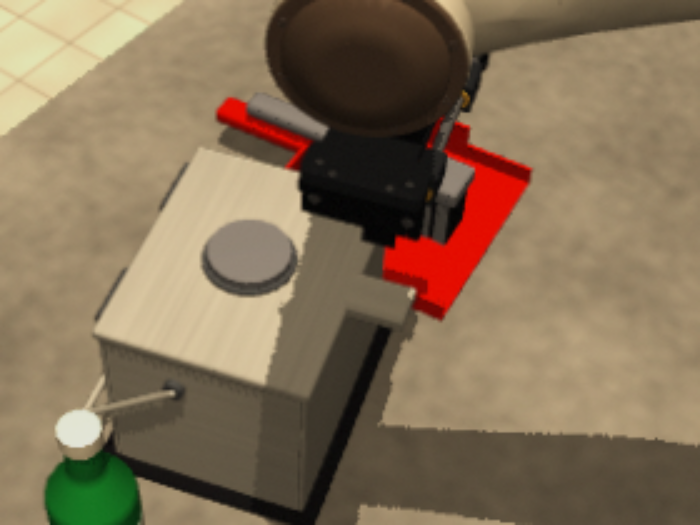

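The crop shows the cap sitting flush on its collar at (250,255). The depth puts its top 12 mm above the lid, down from about 21 mm. The tab at (380,300) is free under the gripper. Next I descend on the tab.

Call:
{"op": "apply_moves", "data": {"moves": [[[1, -0.004, 0, 0, 0, 0, 0], [1, 0, 0, 0, 0, 0, 0], [1, 0, 0, 0, 0, 0, 0], [1, 0, 0, 0.06, 0, 0, 0], [1, 0, 0, 0.06, 0, 0, 0], [1, 0, 0, 0.06, 0, 0, 0], [1, 0, 0, 0.04, 0, 0, 0], [1, 0, 0, 0.04, 0, 0, 0], [1, 0, 0, 0.03, 0, 0, 0], [1, 0, 0, 0, 0, 0, 0]]]}}

```text
time_s: 7.5
position: [0.4525, 0.0433, 0.15]
eef_rot: [0.0, 0.988, 0.154, -0.002]
ft_force: [-0.4, 1.0, -0.3]
grip_width: 1.004
gripper_force: 0.0
```

Call:
{"op": "apply_moves", "data": {"moves": [[[-1, 0, 0, 0, 0, 0, 0], [-1, 0, 0, 0, 0, 0, 0], [-1, 0, 0, 0, 0, 0, 0], [-1, 0, 0, 0, 0, 0, 0], [-1, 0, 0, 0, 0, 0, 0], [-1, 0, 0, 0, 0, 0, 0], [-1, 0, 0, 0, 0, 0, 0], [-1, 0, 0, 0, 0, 0, 0]]], "grip_force": 25}}

```text
time_s: 8.3
position: [0.4535, 0.0438, 0.1516]
eef_rot: [-0.0, 0.988, 0.155, -0.0]
ft_force: [-0.4, 0.5, -0.6]
grip_width: 0.414
gripper_force: 25.0
```

The grip reads 36 mm, which is the tab's width. Now I lift along the arc about the hinge.

Call:
{"op": "apply_moves", "data": {"moves": [[[-1, 0.002, 0, -0.025, 0, 0, 0], [-1, 0.002, 0, -0.025, 0, 0, 0], [-1, 0.0045, 0, -0.0245, 0, 0, 0], [-1, 0.0045, 0, -0.0245, 0, 0, 0], [-1, 0.007, 0, -0.024, 0, 0, 0], [-1, 0.007, 0, -0.024, 0, 0, 0], [-1, 0.0095, 0, -0.023, 0, 0, 0], [-1, 0.0095, 0, -0.023, 0, 0, 0], [-1, 0, 0, 0, 0, 0, 0]]]}}

```text
time_s: 9.2
position: [0.471, 0.0494, 0.2298]
eef_rot: [-0.0, 0.988, 0.154, -0.0]
ft_force: [-4.3, 0.1, -2.6]
grip_width: 0.412
gripper_force: 25.0
```

Call:
{"op": "apply_moves", "data": {"moves": [[[-1, 0.012, 0, -0.022, 0, 0, 0], [-1, 0.012, 0, -0.022, 0, 0, 0], [-1, 0.014, 0, -0.0205, 0, 0, 0], [-1, 0.014, 0, -0.0205, 0, 0, 0], [-1, 0.016, 0, -0.019, 0, 0, 0], [-1, 0.016, 0, -0.019, 0, 0, 0], [-1, 0, 0, 0, 0, 0, 0]]]}}

```text
time_s: 9.9
position: [0.5042, 0.0601, 0.2793]
eef_rot: [-0.0, 0.988, 0.155, 0.001]
ft_force: [-3.9, 0.8, -0.6]
grip_width: 0.417
gripper_force: 25.0
```

Call:
{"op": "apply_moves", "data": {"moves": [[[-1, 0.018, 0, -0.017, 0, 0, 0], [-1, 0.018, 0, -0.017, 0, 0, 0], [-1, 0.0195, 0, -0.015, 0, 0, 0], [-1, 0.0195, 0, -0.015, 0, 0, 0], [-1, 0.021, 0, -0.013, 0, 0, 0], [-1, 0.021, 0, -0.013, 0, 0, 0], [-1, 0, 0, 0, 0, 0, 0], [-1, 0, 0, 0, 0, 0, 0]]]}}

```text
time_s: 10.7
position: [0.5483, 0.0742, 0.3142]
eef_rot: [-0.0, 0.988, 0.155, 0.001]
ft_force: [-2.3, 1.9, -1.6]
grip_width: 0.415
gripper_force: 25.0
```

```bash
python3 - <<'E'
from h import *
s=status.state();print(s["position"],s["ft_force"],s["grip_width"])
hx,hy=.5555+.083*np.cos(.3105),.076+.083*np.sin(.3105);u=np.array([np.cos(.3105),np.sin(.3105)])
g=s["position"]+[0,0,.008];print("geom angle",np.degrees(np.arctan2(g[2]-.155,-(g[:2]-[hx,hy])@u)),"r",np.hypot(g[2]-.155,(g[:2]-[hx,hy])@u))
for n in("side","top"):
    c=optics.camera(n);W=cloud(c);cv2.imwrite(f"pics/{n}2.png",c["frame"][...,::-1])
    d=W[...,:2]-[hx,hy];l=d@u;y=d@[-u[1],u[0]];z=W[...,2]
    # plate points beside the cap, between hinge and tab, upper face
    m=(abs(y)<.1)&(abs(y)>.045)&(l<0)&(l>-.085)&(z>.17)
    e=abs((z-.155)*np.cos(1.047)+l*np.sin(1.047)-.01)   # distance to the expected upper face
    m&=e<.03
    if m.sum()>50:
        A=np.c_[l[m],z[m]];v,q=cv2.fitLine(A.astype(np.float32),cv2.DIST_HUBER,0,.01,.01).reshape(2,2);print(n,m.sum(),"lid angle",np.degrees(np.arctan(-v[1]/v[0])),q)
E
```

```text
[0.54827147 0.07424049 0.31424053] [-2.25235199  1.94400755 -1.61135091] 0.41459435127379896
geom angle 61.60163282796687 r 0.19011904698687143
side 463 lid angle 59.57962 [-0.04539891  0.2538645 ]
top 129 lid angle 59.565434 [-0.04336044  0.24859945]
```

View pics/side2.png

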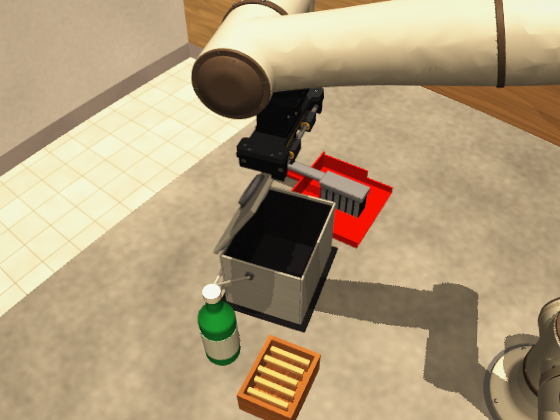

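The lid is open with the tab held in the fingers near (268,178). The bottle, peg box and dustpan are where they were. Both cameras give about 59.6° and the hand's geometry about 60.2°. A short hold will show whether it is steady.

Call:
{"op": "apply_moves", "data": {"moves": [[[-1, 0, 0, 0, 0, 0, 0], [-1, 0, 0, 0, 0, 0, 0], [-1, 0, 0, 0, 0, 0, 0], [-1, 0, 0, 0, 0, 0, 0], [-1, 0, 0, 0, 0, 0, 0], [-1, 0, 0, 0, 0, 0, 0], [-1, 0, 0, 0, 0, 0, 0], [-1, 0, 0, 0, 0, 0, 0], [-1, 0, 0, 0, 0, 0, 0], [-1, 0, 0, 0, 0, 0, 0]]]}}

```text
time_s: 11.8
position: [0.5476, 0.074, 0.3139]
eef_rot: [-0.0, 0.988, 0.155, 0.0]
ft_force: [-0.5, 3.2, -2.5]
grip_width: 0.411
gripper_force: 25.0
```

```bash
python3 -c "
from workcell import job
print(job.sign_off())"
```

```text
the job is handed in; nothing more can be done
None
```

The vent cap is pressed fully home, and the arm is holding the lid open by its tab at about 60° (59.6° by the cameras, 60.2° by the hand's position). The bottle, peg box and dustpan were not touched, and the job was handed in at about 12 s.

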